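# Slide the food box home under the chopping-board stand

## Robot

A 6-joint arm with a two-finger parallel gripper is mounted at the origin on a cart in front of the work surface, level with it; the furniture and walls round the work are solid. World frame = base frame: x ahead of the robot, y to its left, z up, the work surface at z = 0. Lengths are in m, angles in rad, forces in N, time in s.
With the tool pointing down it reaches from about 0.375 to 0.9 m from the base axis. Payload 3.1 kg.
Tool frame: the origin (TCP) lies on the centre line of the jaws, within the pads' length; the fingertips stand 8 mm ahead of it and the grasp point (between the pads) lies 11 mm behind it; z points along the fingers, y is the line along which they close (so a half turn about z gives the same grasp; the last joint's range is limited). The gripper opens to 87 mm and grips with 3 to 60 N. Pads are 19 mm wide; open, the fingers measure 117 mm over their backs; the gripper's body (75 mm by 190 mm) begins 51 mm behind the grasp point.
Start: joints at [-1.393, 0.527, 1.433, -0, 1.181, -0.178], TCP at [0.218, -0.586, 0.231] pointing down, gripper open.
Joint ranges: [-3.08, 3.08], [-0.75, 2.2], [0.22, 2.44], [-1.43, 4.57], [0, 2.65], [-2.85, 2.85]. Speed limits (rad/s): [2.79, 2.79, 3.14, 3.14, 3.14, 3.14].

## Interface

Orientations are given as a unit quaternion [x, y, z, w].
In Python, from rig import robot gives the robot as it stands. The module is installed in compiled form; this text tells all that it offers.
- The arm moves only by the tool send_rows, never from a script. Its argument "increments" is one flat list of numbers, 7 for each row, row after row: the turn, a rotation vector about the world's x, y, z in rad, then the shift along the world's x, y, z in cm, then the opening, from 0 (shut) to 1 (fully open). A call has 1 to 20 rows; each row shifts and turns the commanded pose from where the row before left it; what a row does not reach is not made up. A row lasts 1/12 s, in which the tool goes at most 41.7 mm and 7.16 degrees, less where a joint would pass 70% of its speed; a pose out of reach is approached as far as the arm can. A call is refused whole if a number of a shift passes 4.17 or a number of a turn 0.125, either way. A call with a gripper value outside its range is refused whole. The fingers move at their own pace and stop on an object; "newtons" is the grip in N (left out, the last holds). Time passes only in rows, so rows that do not move let the fingers close. It gives the time, the measured TCP pose, the force, the opening and the grip force at its end, in the units of the state.
- robot.get_obs(): the state, without advancing time (a new reading comes with each control period).
- robot.camera(name): name is "scene" or "top" or "wrist"; returns a dict with "image" (384x512x3 uint8, red, green, blue), "range_z" (384x512 float32, m along the optical axis (not along the pixel's ray), 0 where there is no reading), "fx", "fy", "cx", "cy" (pixels), "R" (3x3) and "t" (3): a world point X has camera coordinates R X + t. Camera axes: x right, y down, z forward; pixel columns grow to the right and rows downward; lengths in m; the calibration is good to about 2 mm. A picture is of the moment at which its call begins.
- robot.hand_in(): hands the job in; it is judged then, once.
The state is a dict: "time": time; "q": joint angles; "joint_velocities": joint speeds; "joint_torque": joint torques, N m; "position": TCP position; "tool_rot": TCP orientation; "ft_force": force on the tool from outside, world axes, zero at the start; "moment": the same for the moment, N m; "grip_width": finger opening in m; "grip_force": force on a finger pad.
Only numpy, scipy, OpenCV 4.12 (cv2) and the standard library are available. Lean on these libraries where they do the work, as an engineer would, in place of code of your own. Each camera call takes 0.05 s, during which the arm holds its last target. There are 200 camera calls.

## Task

Put the lidded glass food box away: slide it along the worktop, narrow end first, into the bay under the chopping-board stand until it is fully home against the rear stop and both steel spring catches have snapped in behind it. The stand is not fixed, so do not shove it out of place, keep the box flat on the worktop, and leave the bowl on the board, the mug, the bottle and the other bowl as they are.

Things in the scene. Friction and masses are not known exactly. Their poses are not given: they have to be found in the camera images.
- food_box: lidded glass food box, off-white lid, closed; too wide to grip, so push it. Glass 144 x 188 mm (x, y), 61 mm high; the lid overhangs: its edge is at x = +-78, y = +-100 mm, z = 62 to 74 mm, and an upright pusher meets it first (thin clips look a few mm wider). Origin: centre of the underside; y along the long side, z up. Both narrow ends alike. 0.35 to 0.75 kg.
- stand: bamboo chopping-board stand, loose, rubber feet (3.2 kg). Board 224 x 222 mm over x = -98 to +126 mm, z = 84 to 102 mm, on two cheeks; open in front, stop rail behind (face at x = +96). Origin: middle of the bay, on the worktop; x points into the bay, y to the left of that. Bay under the board 166 mm wide; in front of the board the cheeks, 84 mm high, run on as a lead-in 192 mm wide, bevelled.
- stand_home (a point): point on the worktop (stand x = -4 mm, y = 0) where the box's origin lies when the box touches the rear stop; axes as the stand's. The rear lid edge is then at stand x = -104 mm: just in front of the board's edge and 9 mm past the catch tips, so it can be pushed home from above the lead-in.
- stand_mouth (a point): middle of the mouth, between the front ends of the cheeks, on the worktop (stand x = -170 mm); axes as the stand's
- catch_left_tip (a point): tip of the steel spring tongue on the left cheek (stand +y), 56 mm up; axes turn with the tongue. Hinged at stand x = -160, y = 96 mm, it slants inward to x = -116, y = 72 mm (tip radius 3 mm), z = 35 to 77 mm. The entering box presses it aside to about y = 81 mm (some 3 N); it springs back when the rear of the lid has passed.
- catch_right_tip (a point): tip of the same tongue on the right cheek, mirrored (y = -72 mm at rest, about -81 mm pressed aside)
- cream_bowl: cream porcelain bowl, 180 mm across, 82 mm high, loose on the board of the stand; origin: centre of the underside. Stays there.
- mug: yellow mug, 78 mm wide, 102 mm high, loose on the worktop to the left; origin: centre of the underside. Bystander.
- chilli_bottle: small sauce bottle with yellow cap, 45 mm wide, 178 mm high, behind the work; origin: centre of the underside. Bystander.
- bird_bowl: white bowl with a dark rim, 128 mm across, 64 mm high, behind the work; origin: centre of the underside. Bystander.

How it is judged:
At the end, for the whole second after the job is handed in: The food box lies flat on the worktop in the bay, its long side along the bay, within 5.5 mm of the rear stop (both catches sprung in behind it), at rest and let go; the stand is within 15 mm of where it stood and the bowl still stands on its board (x of food_box in the frame of stand_home between -0.0055 and 0.006 m and y of food_box in the frame of stand_home between -0.012 and 0.012 m and angle between the y axis of food_box and the x axis of stand, either way round below 0.1 rad and y of catch_left_tip in the frame of stand below 0.076 m and y of catch_right_tip in the frame of stand above -0.076 m and angle between food_box's own z axis and vertical below 0.05 rad and height (world z) of food_box below 0.005 m and linear speed of each of food_box, stand below 0.01 m/s and distance of stand from where it was at the start of the episode below 0.015 m and z of cream_bowl in the frame of stand above 0.095 m and angle between cream_bowl's own z axis and vertical below 0.1 rad); the robot touches nothing.
It fails at once if the stand is shoved 15 mm or more out of place (distance of stand from where it was at the start of the episode above 0.015 m).
It fails at once if the food box is lifted or tipped (more than 0.2 rad, or 20 mm off the worktop) (angle between food_box's own z axis and vertical above 0.2 rad or height (world z) of food_box above 0.02 m).
It fails at once if the bowl on the board slides more than 30 mm (distance of cream_bowl from where it was at the start of the episode above 0.03 m).
It fails at once if the mug, the bottle or the other bowl is moved more than 20 mm or knocked over (distance of any of mug, chilli_bottle, bird_bowl from where it was at the start of the episode above 0.02 m or angle between chilli_bottle's own z axis and vertical above 0.3 rad).
It also fails if it takes over 67 s, if anything falls off the work surface, if the arm or the gripper's body presses on something with over 40 N, if the wrist force passes 120 N, or if a joint passes its speed limit or range.

## Working session

There is one attempt and no reset: what is moved stays moved. The work goes in short steps, Python scripts to look and compute and a tool call to move; the robot and the scene stay as the last step left them, time stands still between calls to the robot, and variables do not carry over. Pictures are saved under pics/ and viewed, at most 10 in all, crops included, and the job is handed in when it is done.

Besides the shell and the picture viewer there is one more tool, called after "Request:" as name(argument=value, ...) on one line, values as JSON. send_rows: Moves the arm, as the interface text tells. Its arguments: {"type":"object","properties":{"increments":{"type":"array"},"newtons":{"type":"number"}},"required":["increments"]}

```bash
mkdir -p pics; cat > h.py <<'E'
import numpy as np, cv2
from rig import robot
def cam(n):
    c=robot.camera(n); c['R']=np.array(c['R']); c['t']=np.array(c['t']); return c
def cloud(c):
    z=c['range_z']; v,u=np.indices(z.shape)
    P=np.stack([(u-c['cx'])/c['fx']*z,(v-c['cy'])/c['fy']*z,z],-1)
    return (P-c['t'])@c['R']
def ray(c,u,v,h):
    d=np.array([(u-c['cx'])/c['fx'],(v-c['cy'])/c['fy'],1])@c['R']; o=-c['R'].T@c['t']
    return o+d*(h-o[2])/d[2]
def save(c,n): cv2.imwrite('pics/'+n,c['image'][:,:,::-1])
E
python3 - <<'E'
from h import *
a=cam('top');b=cam('scene')
np.savez('s.npz',top=a['image'],P=cloud(a))
im=np.hstack([a['image'],b['image']]); cv2.imwrite('pics/a.png',cv2.resize(im,(800,300))[:,:,::-1])
save(a,'top.png')
print(-a['R'].T@a['t'],-b['R'].T@b['t'],robot.get_obs())
E
```

```text
[ 0.32157353 -0.0290219   1.63487463] [-0.18754254  0.64895437  1.13501659] {'time': 0.1, 'q': array([-1.39348493e+00,  5.28363456e-01,  1.43377586e+00, -9.05199618e-06,
        1.18142059e+00, -1.78505837e-01]), 'joint_velocities': array([-9.80186333e-06, -3.77293649e-03, -2.73406657e-03,  2.56575609e-06,
       -7.31884450e-04,  2.72775979e-04]), 'joint_torque': array([-1.65735300e-04, -4.40986705e+01, -1.77150160e+01,  6.35547610e-02,
        5.34051040e-02, -4.98426891e-05]), 'position': array([ 0.21762797, -0.58519203,  0.22967494]), 'tool_rot': array([ 9.84215180e-01,  1.76973197e-01, -3.59807719e-06, -9.83624350e-04]), 'ft_force': array([ 0.54286512, -0.54695808, -0.85245029]), 'moment': array([-0.01735889, -0.013635  , -0.02947221]), 'grip_force': 0.0, 'grip_width': 0.08697179242058856}
```

View pics/a.png

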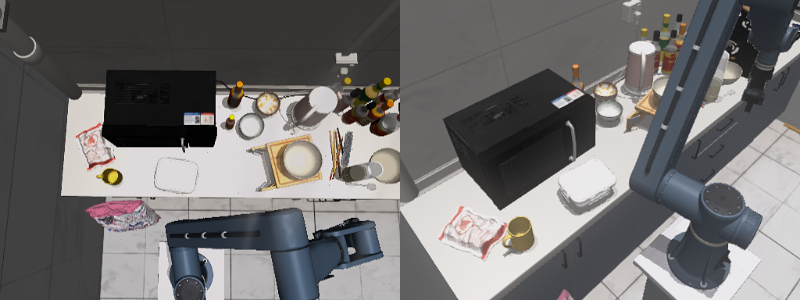

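View pics/top.png

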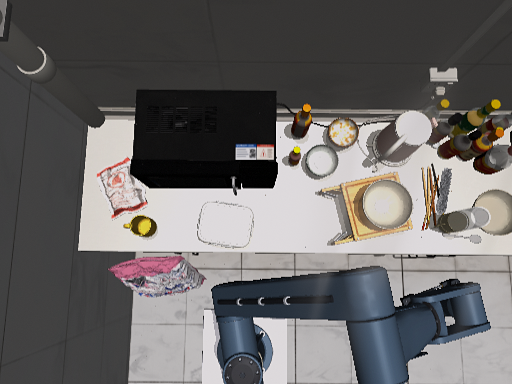

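The top view shows the box lid at about (225,225) and the stand at (375,207), with its mouth facing left (world -y runs into the bay). The microwave is behind the box and the mug is at (143,227). Next I'll measure both from range data.

```bash
python3 - <<'E'
from h import *
d=np.load('s.npz');P=d['P'];im=d['top']
def rect(m,roi,name):
    k=np.zeros(m.shape,bool);x0,y0,x1,y1=roi;k[y0:y1,x0:x1]=1
    m=m&k; n,l,s,_=cv2.connectedComponentsWithStats(m.astype('uint8'));i=1+np.argmax(s[1:,4]);q=P[l==i]
    r=cv2.minAreaRect((q[:,:2]*1000).astype('float32'));print(name,len(q),'z',np.median(q[:,2]),r, cv2.boxPoints(r).round().tolist());return q
Z=P[...,2]
rect((Z>.055)&(Z<.09),(180,185,270,260),'lid')
hsv=cv2.cvtColor(im,cv2.COLOR_RGB2HSV)
q=rect((Z>.094)&(Z<.112),(330,160,425,255),'board')
rect((Z>.068)&(Z<.112),(310,160,425,255),'stand')
rect((Z>.03)&(Z<.092),(310,160,350,255),'cheeks')
rect((Z>.03),(120,210,165,245),'mug')
rect((Z>.13),(360,175,415,235),'bowl')
rect((Z>.05)&(Z<.4),(130,85,280,190),'micro')
k=hsv[240,300];print(P[245,100],P[245,300],'counter edge')
E
```

```text
lid 2153 z 0.07310798694742196 ((468.1827087402344, 78.28974914550781), (208.2620849609375, 164.05133056640625), 81.92404174804688) [[372.0, -13.0], [535.0, -36.0], [564.0, 170.0], [402.0, 193.0]]
board 1624 z 0.10184611261759358 ((539.6494750976562, -486.9256896972656), (222.30955505371094, 225.78887939453125), 12.468955039978027) [[407.0, -401.0], [455.0, -621.0], [673.0, -573.0], [624.0, -353.0]]
stand 1862 z 0.10121235575528044 ((532.45947265625, -452.8327941894531), (223.04989624023438, 295.6919860839844), 12.547371864318848) [[391.0, -333.0], [456.0, -621.0], [673.0, -573.0], [609.0, -284.0]]
cheeks 161 z 0.07727554451517882 ((594.9844360351562, -330.3857421875), (39.262142181396484, 83.9437255859375), 14.404901504516602) [[566.0, -295.0], [586.0, -376.0], [624.0, -366.0], [604.0, -285.0]]
mug 296 z 0.08027257263595655 ((385.0326232910156, 219.355712890625), (506.8379211425781, 77.39051055908203), 66.98625183105469) [[250.0, 1.0], [322.0, -29.0], [520.0, 437.0], [448.0, 468.0]]
bowl 1126 z 0.1507705601165585 ((416.381103515625, -327.419921875), (179.51466369628906, 599.9115600585938), 34.28522872924805) [[173.0, -130.0], [511.0, -626.0], [660.0, -525.0], [322.0, -29.0]]
micro 14753 z 0.27880120786628415 ((759.8604736328125, 171.45179748535156), (364.7325439453125, 599.1715698242188), 0.02481389045715332) [[577.0, 471.0], [578.0, -128.0], [942.0, -128.0], [942.0, 471.0]]
[ 3.88091019e-01  5.72544164e-01 -1.87262268e-04] [ 3.95577857e-01 -2.12920079e-01 -2.74924741e-04] counter edge
```

```bash
python3 - <<'E'
from h import *
d=np.load('s.npz');P=d['P'];Z=P[...,2]
def reg(m,roi,n):
    x0,y0,x1,y1=roi;k=np.zeros(m.shape,bool);k[y0:y1,x0:x1]=1;q=P[m&k]
    (c,r)=cv2.minEnclosingCircle((q[:,:2]*1000).astype('float32'));print(n,len(q),np.round(c),round(r),'min',q.min(0).round(3),'max',q.max(0).round(3))
reg((Z>.165)&(Z<.2),(350,165,420,240),'bowl rim')
reg((Z>.05)&(Z<.13),(120,210,165,245),'mug')
for a,b in((.03,.12),(.12,.2),(.2,.26),(.26,.4)): reg((Z>a)&(Z<b),(130,85,282,200),f'micro{a}')
# microwave front by column, all heights
for u in range(140,280,12):
    q=P[:200,u];q=q[(q[:,2]>.05)&(q[:,2]<.4)];i=q[:,0].argmin();print(u,q[i].round(3))
E
```

```text
bowl rim 347 [ 535. -504.] 91 min [ 0.446 -0.592  0.165] max [ 0.625 -0.413  0.191]
mug 235 [455. 408.] 56 min [0.42  0.352 0.05 ] max [0.497 0.464 0.108]
micro0.03 719 [767. 169.] 350 min [ 0.567 -0.137  0.03 ] max [0.942 0.477 0.12 ]
micro0.12 686 [801. 159.] 321 min [ 0.573 -0.131  0.12 ] max [0.941 0.45  0.2  ]
micro0.2 1192 [796. 150.] 312 min [ 0.577 -0.126  0.2  ] max [0.942 0.428 0.26 ]
micro0.26 12434 [791. 143.] 303 min [ 0.612 -0.122  0.26 ] max [0.941 0.409 0.292]
140 [0.612 0.372 0.207]
152 [0.612 0.342 0.154]
164 [0.611 0.314 0.081]
176 [0.611 0.264 0.104]
188 [0.611 0.204 0.201]
200 [0.611 0.165 0.167]
212 [0.611 0.127 0.113]
224 [0.611 0.078 0.173]
236 [0.58  0.039 0.072]
248 [ 0.615 -0.008  0.134]
260 [ 0.615 -0.053  0.099]
272 [ 0.615 -0.096  0.14 ]
```

Request:
send_rows(increments=[0,0,0.1075,1.82,2.85,0.2,1,0,0,0.1075,1.82,2.85,0.2,1,0,0,0.1075,1.82,2.85,0.2,1,0,0,0.1075,1.82,2.85,0.2,1,0,0,0.1075,1.82,2.85,0.2,1,0,0,0.1075,1.82,2.85,0.2,1,0,0,0.1075,1.82,2.85,0.2,1,0,0,0.1075,1.82,2.85,0.2,1,0,0,0.1075,1.82,2.85,0.2,1,0,0,0.1075,1.82,2.85,0.2,1])

```text
time: 0.93
position: [0.4001, -0.2991, 0.2504]
tool_rot: [0.753, 0.658, 0.0, -0.0]
ft_force: [0.1, -0.5, -1.2]
grip_width: 0.0869
grip_force: 0.0
```

Request:
send_rows(increments=[0,0,0,0.56,3.7,0,1,0,0,0,0.56,3.7,0,1,0,0,0,0.56,3.7,0,1,0,0,0,0.56,3.7,0,1,0,0,0,0.56,3.7,0,1,0,0,0,0.56,3.7,0,1,0,0,0,0.56,3.7,0,1,0,0,0,0.56,3.7,0,1,0,0,0,0.56,3.7,0,1,0,0,0,0.56,3.7,0,1,0,0,0,0.56,3.7,0,1,0,0,0,0.56,3.7,0,1,0,0,0,0.56,3.7,0,1,0,0,0,0.56,3.7,0,1,0,0,0,0,0,0,1,0,0,0,0,0,0,1])

```text
time: 2.27
position: [0.4777, 0.2189, 0.25]
tool_rot: [0.753, 0.658, -0.0, -0.0]
ft_force: [-0.2, -0.1, -0.1]
grip_width: 0.0867
grip_force: 0.0
```

Request:
send_rows(increments=[0,0,0,0,0,-3.76,1,0,0,0,0,0,-3.76,1,0,0,0,0,0,-3.76,1,0,0,0,0,0,-3.76,1,0,0,0,0,0,-3.76,1,0,0,0,0,0,0,1,0,0,0,-0.118,-0.842,0,1,0,0,0,-0.118,-0.842,0,1,0,0,0,-0.118,-0.842,0,1,0,0,0,-0.118,-0.842,0,1,0,0,0,-0.118,-0.842,0,1,0,0,0,-0.118,-0.842,0,1])

```text
time: 3.27
position: [0.4725, 0.1661, 0.0646]
tool_rot: [0.755, 0.656, 0.002, 0.001]
ft_force: [1.0, 3.6, 2.3]
grip_width: 0.087
grip_force: 1.4
```

```bash
python3 - <<'E'
from h import *
a=cam('top');P=cloud(a);Z=P[...,2];q=P[(Z>.055)&(Z<.078)&(P[...,0]>.36)&(P[...,0]<.56)&(P[...,1]<.185)&(P[...,1]>-.08)]
print(len(q),q[:,:2].mean(0),cv2.minAreaRect((q[:,:2]*1000).astype('float32')),robot.get_obs()['ft_force'])
save(a,'b.png')
R=.6
def tool(s):
    th=np.deg2rad(-98)+s/R; h=np.array([np.cos(th),np.sin(th)]);n=np.array([-h[1],h[0]])
    c0=np.array([np.cos(np.deg2rad(-98)),np.sin(np.deg2rad(-98))]);n0=np.array([-c0[1],c0[0]])
    C=R*n0-R*n   # ICR on left
    return C-.11*h-.01*n
S=np.linspace(0,.2136,25);T=np.array([tool(s) for s in S]);print((np.diff(T,axis=0)*100).round(3).tolist(),.356/24)
E
```

```text
1817 [0.46301323 0.04657474] ((463.6195983886719, 45.518455505371094), (188.1187286376953, 164.0216064453125), 81.791748046875) [ 0.08947064 -0.99531841 -0.39938207]
[[-0.281, -0.875], [-0.268, -0.879], [-0.255, -0.883], [-0.242, -0.887], [-0.229, -0.891], [-0.215, -0.894], [-0.202, -0.897], [-0.189, -0.9], [-0.175, -0.903], [-0.162, -0.905], [-0.149, -0.907], [-0.135, -0.909], [-0.122, -0.911], [-0.108, -0.913], [-0.094, -0.915], [-0.081, -0.916], [-0.067, -0.917], [-0.054, -0.918], [-0.04, -0.919], [-0.026, -0.919], [-0.013, -0.919], [0.001, -0.919], [0.014, -0.919], [0.028, -0.919]] 0.014833333333333332
```

View pics/b.png

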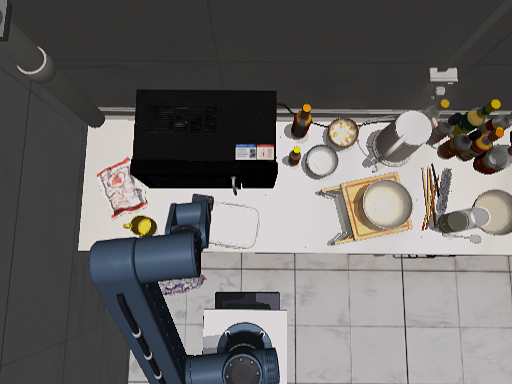

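The gripper at (195,215) is pushing the box, which has already moved about 23 mm and stays aligned. Next is the arc.

Request:
send_rows(increments=[0,0,0,-0.1,-0.74,0,1,0,0,0,-0.1,-0.74,0,1,0,0,0.0148,-0.281,-0.875,0,1,0,0,0.0148,-0.268,-0.879,0,1,0,0,0.0148,-0.255,-0.883,0,1,0,0,0.0148,-0.242,-0.887,0,1,0,0,0.0148,-0.229,-0.891,0,1,0,0,0.0148,-0.215,-0.894,0,1,0,0,0.0148,-0.202,-0.897,0,1,0,0,0.0148,-0.189,-0.9,0,1,0,0,0.0148,-0.175,-0.903,0,1,0,0,0.0148,-0.162,-0.905,0,1,0,0,0.0148,-0.149,-0.907,0,1,0,0,0.0148,-0.135,-0.909,0,1])

```text
time: 4.48
position: [0.443, 0.0441, 0.0625]
tool_rot: [0.693, 0.721, -0.0, -0.001]
ft_force: [0.5, 2.8, 2.4]
grip_width: 0.0871
grip_force: 1.4
```

```bash
cat >> h.py <<'E'
d=np.array([.2145,-.9767]);n=np.array([.9767,.2145]);O=np.array([536.6,-473.2])
def box(name=None,ymax=0.185):
    a=cam('top');P=cloud(a);Z=P[...,2];p=robot.get_obs()['position']
    X=P[...,:2]*1000-O; s=X@d; l=X@n
    st=((p[:2]*1000)-O)@d
    m=(Z>.060)&(Z<.0785)&(s>st+12)&(s<st+230)&(abs(l)<130)
    k,L,S,_=cv2.connectedComponentsWithStats(m.astype('uint8'));m=L==1+np.argmax(S[1:,4])
    q=np.stack([s[m],l[m]],1).astype('float32');r=cv2.minAreaRect(q)
    print('tool s,l',st,((p[:2]*1000)-O)@n,'rect',r,cv2.boxPoints(r).round().tolist(),'front max s',np.percentile(q[:,0],99.5))
    if name: save(a,name)
E
python3 - <<'E'
from h import *
box('c.png');print(robot.get_obs()['ft_force'])
E
```

```text
tool s,l -524.1689393352253 19.3316678357835 rect ((-400.43682861328125, 6.717048645019531), (163.73507690429688, 177.43130493164062), 79.817138671875) [[-502.0, -58.0], [-328.0, -90.0], [-299.0, 72.0], [-473.0, 103.0]] front max s -312.9815
[-0.47350259 -1.19158644 -0.27545508]
```

Request:
send_rows(increments=[0,0,0.0148,-0.122,-0.911,0,1,0,0,0.0148,-0.108,-0.913,0,1,0,0,0.0148,-0.094,-0.915,0,1,0,0,0.0148,-0.081,-0.916,0,1,0,0,0.0148,-0.067,-0.917,0,1,0,0,0.0148,-0.054,-0.918,0,1,0,0,0.0148,-0.04,-0.919,0,1,0,0,0.0148,-0.026,-0.919,0,1,0,0,0.0148,-0.013,-0.919,0,1,0,0,0.0148,0.001,-0.919,0,1,0,0,0.0148,0.014,-0.919,0,1,0,0,0.0148,0.028,-0.919,0,1])

```text
time: 5.53
position: [0.4369, -0.0652, 0.0623]
tool_rot: [0.627, 0.779, -0.0, -0.002]
ft_force: [-0.9, 2.8, 1.1]
grip_width: 0.0872
grip_force: 1.2
```

```bash
python3 - <<'E'
from h import *
box('d.png');print(robot.get_obs()['tool_rot'])
E
```

```text
tool s,l -417.9350049619958 -9.07929888997013 rect ((-289.86407470703125, -0.6052322387695312), (169.96575927734375, 165.0511474609375), 1.536368489265442) [[-377.0, 80.0], [-373.0, -85.0], [-203.0, -81.0], [-207.0, 84.0]] front max s -207.52257
[ 6.26831889e-01  7.79154384e-01 -3.88821080e-04 -2.79058884e-04]
```

View pics/d.png

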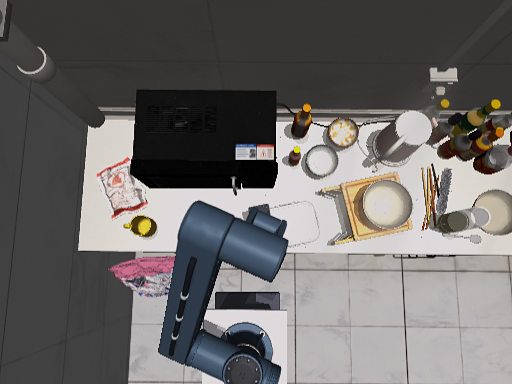

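Now the box is in line with the bay at (290,222), 35 mm short of the mouth. I'll re-centre the fingers and push it in.

Request:
send_rows(increments=[0,0,0,-0.215,0.977,0,1,0,0,0,0.88,0.19,0,1,0,0,0,0.182,-0.83,0,1,0,0,0,0.182,-0.83,0,1,0,0,0,0.182,-0.83,0,1,0,0,0,0.182,-0.83,0,1,0,0,0,0.182,-0.83,0,1,0,0,0,0.182,-0.83,0,1,0,0,0,0.182,-0.83,0,1,0,0,0,0.182,-0.83,0,1,0,0,0,0.182,-0.83,0,1,0,0,0,0.182,-0.83,0,1,0,0,0,0.182,-0.83,0,1,0,0,0,0.182,-0.83,0,1,0,0,0,0.182,-0.83,0,1,0,0,0,0.182,-0.83,0,1,0,0,0,0.182,-0.83,0,1])

```text
time: 7.0
position: [0.4715, -0.1778, 0.0625]
tool_rot: [0.627, 0.779, 0.0, -0.001]
ft_force: [0.2, 5.4, 3.4]
grip_width: 0.0868
grip_force: 2.8
```

```bash
cat >> h.py <<'E'
def stand(a):
    P=cloud(a);Z=P[...,2];X=P[...,:2]*1000-O;s=X@d;l=X@n
    m=(Z>.094)&(Z<.112)&(s>-120)&(s<160)&(abs(l)<150)
    k,L,S,_=cv2.connectedComponentsWithStats(m.astype('uint8'));m=L==1+np.argmax(S[1:,4])
    print('board (14,0 at start)',cv2.minAreaRect(np.stack([s[m],l[m]],1).astype('float32')))
E
python3 - <<'E'
from h import *
box('e.png');stand(cam('top'));b=cam('scene');save(b,'e2.png')
cv2.imwrite('pics/e3.png',np.vstack([cv2.resize(cv2.imread('pics/e.png')[140:260,220:430],None,fx=2.5,fy=2.5),cv2.resize(cv2.imread('pics/e2.png')[60:300,100:450],(525,300))]))
E
```

```text
tool s,l -300.0724395710359 0.5944437062229688 rect ((-165.88058471679688, 2.5942459106445312), (149.69166564941406, 188.57496643066406), 1.3043038845062256) [[-243.0, 95.0], [-239.0, -93.0], [-89.0, -90.0], [-93.0, 99.0]] front max s -94.56729
board (14,0 at start) ((14.293670654296875, -0.0590362548828125), (226.6260528564453, 222.10430908203125), 0.09705635160207748)
```

View pics/e3.png

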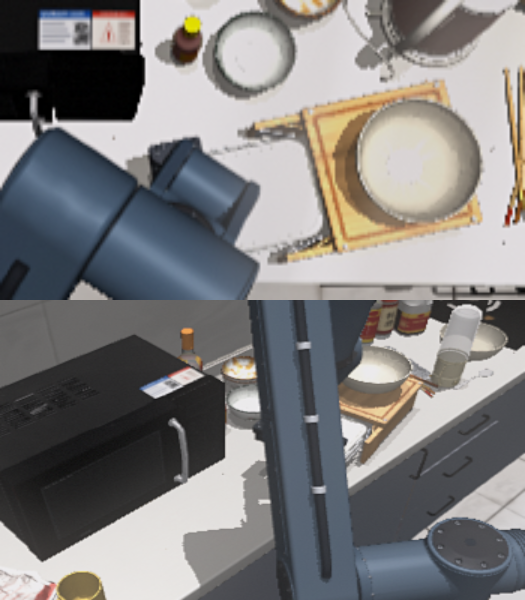

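The lid's front is level with the board's edge (crop ~(322,190)), both sides clear, and the stand hasn't moved. Carrying on.

Request:
send_rows(increments=[0,0,0,0.172,-0.781,0,1,0,0,0,0.172,-0.781,0,1,0,0,0,0.172,-0.781,0,1,0,0,0,0.172,-0.781,0,1,0,0,0,0.172,-0.781,0,1,0,0,0,0.172,-0.781,0,1,0,0,0,0.172,-0.781,0,1])

```text
time: 7.73
position: [0.4834, -0.2316, 0.0624]
tool_rot: [0.627, 0.779, 0.0, -0.002]
ft_force: [-0.3, 7.0, 3.0]
grip_width: 0.0868
grip_force: 2.8
```

Request:
send_rows(increments=[0,0,0,0.172,-0.781,0,1,0,0,0,0.172,-0.781,0,1,0,0,0,0.172,-0.781,0,1,0,0,0,0.172,-0.781,0,1,0,0,0,0.172,-0.781,0,1,0,0,0,0.172,-0.781,0,1,0,0,0,0.172,-0.781,0,1])

```text
time: 8.32
position: [0.4955, -0.2859, 0.0624]
tool_rot: [0.627, 0.779, 0.001, -0.002]
ft_force: [-0.9, 6.3, 3.8]
grip_width: 0.0869
grip_force: 2.9
```

```bash
python3 - <<'E'
from h import *
a=cam('top');stand(a);p=robot.get_obs()['position'];print((p[:2]*1000-O)@d,(p[:2]*1000-O)@n)
b=cam('wrist')
cv2.imwrite('pics/f.png',np.hstack([cv2.resize(a['image'][150:260,290:430],None,fx=2.5,fy=2.5)[:275],cv2.resize(b['image'],(366,275))])[:,:,::-1])
E
```

```text
board (14,0 at start) ((14.401947021484375, 0.07219696044921875), (225.23458862304688, 222.16944885253906), 0.19166910648345947)
-189.19215081437042 0.4581237232690777
```

View pics/f.png

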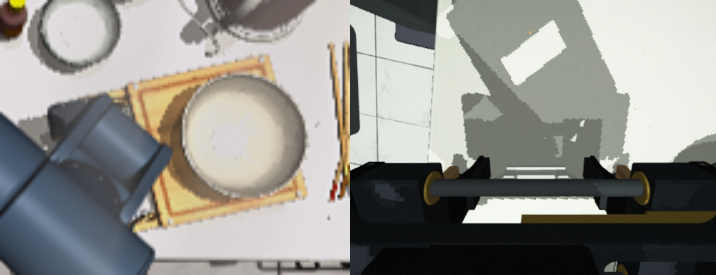

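Request:
send_rows(increments=[0,0,0,0.172,-0.781,0,1,0,0,0,0.172,-0.781,0,1,0,0,0,0.172,-0.781,0,1,0,0,0,0.172,-0.781,0,1,0,0,0,0.172,-0.781,0,1,0,0,0,0.172,-0.781,0,1,0,0,0,0.107,-0.488,0,1,0,0,0,0.107,-0.488,0,1])

```text
time: 9.08
position: [0.5082, -0.343, 0.0622]
tool_rot: [0.627, 0.779, 0.001, -0.002]
ft_force: [-0.5, 5.9, 3.0]
grip_width: 0.0868
grip_force: 2.7
```

Request:
send_rows(increments=[0,0,0,0.064,-0.293,0,1,0,0,0,0.064,-0.293,0,1,0,0,0,0.064,-0.293,0,1])

```text
time: 9.33
position: [0.5104, -0.3525, 0.0623]
tool_rot: [0.627, 0.779, 0.0, -0.001]
ft_force: [-0.3, 5.1, 0.6]
grip_width: 0.0873
grip_force: 2.1
```

```bash
python3 - <<'E'
from h import *
a=cam('top');stand(a);o=robot.get_obs();p=o['position'];print((p[:2]*1000-O)@d,(p[:2]*1000-O)@n,o['ft_force'])
E
```

```text
board (14,0 at start) ((19.186355590820312, -84.67412567138672), (217.3820037841797, 52.85595703125), 0.08218210935592651)
-122.24855690902785 0.5380725981178471 [-0.86946712  2.9675482   0.77251335]
```

Request:
send_rows(increments=[0,0,0,0.043,-0.195,0,1,0,0,0,0.043,-0.195,0,1])

```text
time: 9.55
position: [0.5123, -0.3579, 0.0627]
tool_rot: [0.627, 0.779, -0.0, 0.001]
ft_force: [-0.7, 1.8, -0.1]
grip_width: 0.0871
grip_force: 0.8
```

Request:
send_rows(increments=[0,0,0,0.032,-0.147,0,1,0,0,0,0,0,0,1])

```text
time: 9.72
position: [0.5125, -0.3599, 0.0627]
tool_rot: [0.627, 0.779, -0.001, 0.001]
ft_force: [-1.6, 1.2, -0.7]
grip_width: 0.0871
grip_force: 0.2
```

Request:
send_rows(increments=[0,0,0,0.032,-0.147,0,1,0,0,0,0,0,0,1])

```text
time: 9.88
position: [0.5126, -0.3604, 0.0627]
tool_rot: [0.627, 0.779, -0.0, 0.0]
ft_force: [-0.8, 1.6, 1.0]
grip_width: 0.0867
grip_force: 0.6
```

Request:
send_rows(increments=[0,0,0,0.032,-0.147,0,1,0,0,0,0,0,0,1])

```text
time: 10.05
position: [0.5127, -0.3616, 0.0627]
tool_rot: [0.627, 0.779, -0.0, 0.0]
ft_force: [0.2, 0.6, 1.4]
grip_width: 0.0869
grip_force: 0.8
```

Request:
send_rows(increments=[0,0,0,0.032,-0.147,0,1,0,0,0,0,0,0,1])

```text
time: 10.22
position: [0.513, -0.363, 0.0626]
tool_rot: [0.627, 0.779, -0.0, 0.0]
ft_force: [-0.1, 3.1, 1.1]
grip_width: 0.0869
grip_force: 1.0
```

Request:
send_rows(increments=[0,0,0,0.022,-0.098,0,1,0,0,0,0,0,0,1])

```text
time: 10.38
position: [0.513, -0.3632, 0.0626]
tool_rot: [0.627, 0.779, 0.0, -0.001]
ft_force: [-1.5, 3.1, 2.3]
grip_width: 0.0871
grip_force: 2.0
```

Request:
send_rows(increments=[0,0,0,0.022,-0.098,0,1,0,0,0,0,0,0,1])

```text
time: 10.55
position: [0.513, -0.3633, 0.0626]
tool_rot: [0.627, 0.779, 0.001, -0.001]
ft_force: [0.2, 6.1, 4.1]
grip_width: 0.0871
grip_force: 3.0
```

```bash
python3 - <<'E'
from h import *
a=cam('top');stand(a);P=cloud(a);Z=P[...,2];X=P[...,:2]*1000-O;s=X@d;l=X@n
m=(Z>.165)&(Z<.2)&(s>-80)&(s<140)&(abs(l)<130);print('bowl s,l min',s[m].min(),s[m].max())
b=cam('scene');cv2.imwrite('pics/g.png',np.hstack([cv2.resize(a['image'][150:260,290:430],None,fx=2.8,fy=2.8)[:308],cv2.resize(b['image'][40:180,200:400],(400,308))])[:,:,::-1])
E
```

```text
board (14,0 at start) ((23.977951049804688, -87.17362976074219), (205.9128875732422, 47.83427810668945), 0.0835004448890686)
bowl s,l min -79.44916653520197 119.24913519473397
```

View pics/g.png

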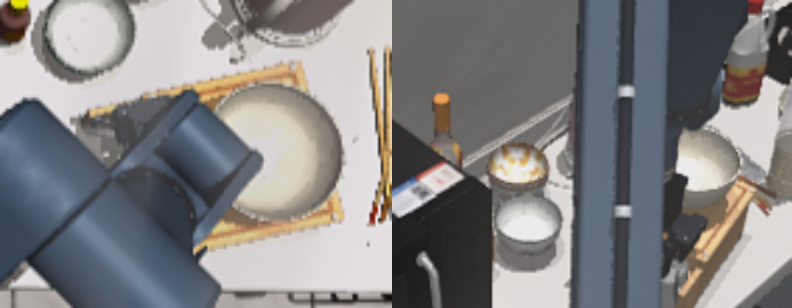

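The position has stalled at stand x ≈ -112 and the force is climbing, so the box is at the stop. One more light press, then I'll back off and look.

Request:
send_rows(increments=[0,0,0,0.032,-0.147,0,1,0,0,0,0,0,0,1])

```text
time: 10.82
position: [0.5129, -0.3634, 0.0625]
tool_rot: [0.627, 0.779, 0.001, -0.003]
ft_force: [-0.9, 7.6, 6.5]
grip_width: 0.0871
grip_force: 4.3
```

Request:
send_rows(increments=[0,0,0,-0.2,0.9,0,1,0,0,0,-0.2,0.9,0,1,0,0,0,0,0,2,1,0,0,0,-0.2,0.9,3.5,1,0,0,0,-0.8,3.5,3.5,1,0,0,0,-0.8,3.5,3.5,1,0,0,0,-0.8,3.5,3.5,1,0,0,0,-0.8,3.5,0,1,0,0,0,-0.8,3.5,0,1,0,0,0,-0.8,3.5,0,1,0,0,0,0,3.5,0,1,0,0,0,0,3.5,0,1,0,0,0,0,0,0,1])

```text
time: 11.9
position: [0.4619, -0.0717, 0.2048]
tool_rot: [0.625, 0.78, 0.0, -0.001]
ft_force: [-0.9, -0.9, 0.5]
grip_width: 0.0868
grip_force: 0.0
```

```bash
python3 - <<'E'
from h import *
a=cam('top');stand(a);P=cloud(a);Z=P[...,2];X=P[...,:2]*1000-O;s=X@d;l=X@n
m=(Z>.165)&(Z<.2)&(s>-80)&(s<140)&(abs(l)<130);print('bowl',s[m].min(),s[m].max(),l[m].min(),l[m].max())
for L in(-50,-30,0,30,50):
    m=(abs(l-L)<8)&(s>-150)&(s<-85)&(Z>.05);print(L,[(round(x),round(z*1000)) for x,z in sorted(zip(s[m],Z[m]))][:6])
for sg in(1,-1):
    m=(sg*l>60)&(sg*l<100)&(s>-170)&(s<-106)&(Z>.06)
    print(sg,[(round(x),round(y),round(z*1000)) for x,y,z in sorted(zip(s[m],l[m],Z[m]))])
b=cam('wrist');c=cam('scene')
cv2.imwrite('pics/i.png',np.hstack([cv2.resize(a['image'][170:260,305:385],(400,450),interpolation=2),cv2.resize(c['image'][40:180,200:400],(400,450))])[:,:,::-1])
E
```

```text
board (14,0 at start) ((13.909202575683594, -0.1439208984375), (226.21624755859375, 221.92742919921875), 0.24745692312717438)
bowl -60.60594369036947 120.36736816830786 -97.04669972541885 82.81877031812677
-50 [(-101, 72), (-101, 67), (-101, 74), (-101, 62), (-99, 70), (-98, 71)]
-30 [(-108, 73), (-108, 67), (-107, 60), (-106, 78), (-105, 67), (-104, 71)]
0 [(-106, 65), (-106, 60), (-106, 71), (-105, 72), (-105, 63), (-103, 73)]
30 [(-106, 63), (-104, 70), (-102, 72), (-102, 75), (-101, 76), (-101, 64)]
50 [(-102, 65), (-101, 67), (-100, 65), (-100, 80), (-99, 75), (-99, 67)]
1 [(-168, 98, 66), (-168, 98, 88), (-166, 95, 78), (-164, 94, 83), (-163, 98, 83), (-162, 92, 71), (-159, 93, 80), (-158, 97, 80), (-155, 96, 81), (-155, 93, 75), (-154, 91, 67), (-151, 89, 72), (-150, 99, 81), (-150, 97, 73), (-149, 87, 80), (-148, 95, 82), (-146, 86, 63), (-146, 99, 80), (-144, 87, 74), (-143, 84, 67), (-143, 94, 79), (-143, 97, 83), (-141, 83, 72), (-139, 97, 81), (-138, 82, 76), (-136, 99, 88), (-136, 96, 63), (-136, 80, 62), (-136, 96, 82), (-134, 81, 76), (-134, 78, 70), (-133, 94, 88), (-
[... 543 characters left out ...]
-107, 89, 86), (-106, 96, 72)]
-1 [(-167, -99, 78), (-165, -100, 88), (-162, -96, 79), (-158, -97, 75), (-157, -93, 75), (-156, -97, 83), (-154, -94, 77), (-152, -98, 83), (-150, -90, 65), (-150, -99, 90), (-149, -91, 77), (-146, -88, 81), (-146, -87, 64), (-145, -100, 84), (-141, -97, 85), (-139, -85, 72), (-137, -98, 83), (-136, -82, 77), (-133, -98, 82), (-132, -80, 79), (-130, -99, 84), (-127, -77, 81), (-126, -95, 70), (-126, -100, 82), (-125, -96, 85), (-122, -97, 88), (-122, -74, 77), (-120, -94, 82), (-119, -71, 83), (-118, -74, 75), (-117, -94, 82), (-116, -98, 76), (-114, -75, 76), (-114, -99, 83), (-113, -72, 76), (-113, -91, 85), (-109, -99, 76), (-108, -92, 83), (-108, -89, 85)]
```

View pics/i.png

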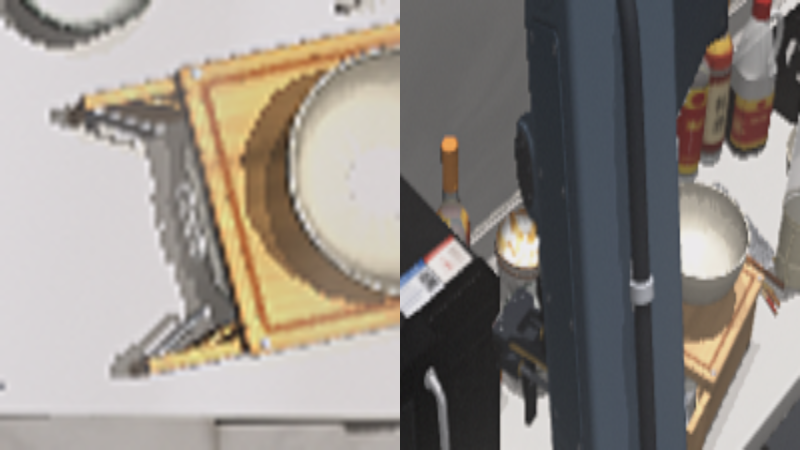

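The picture shows both tongues sprung inward (crop (120,115) and (180,335), tips at y ≈ ±72 mm). The lid's rear edge is at about x = -104 against the board's edge. The stand and bowl haven't moved, and the arm is clear.

```bash
python3 -c "
from rig import robot
print(robot.hand_in())"
```

```text
the job is handed in; nothing more can be done
None
```

The food box is in the bay against the rear stop with both catches sprung in behind it, the stand and its bowl have not moved, and the job is handed in; the hand-in returned no verdict.

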